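Snap the retaining clip onto the pulley spindle

TASK

Pick up the orange-handled fork tool and use its forked end to push the brass clip along the feed tray, sideways onto the groove of the steel spindle, until it snaps fully in round the spindle. Move the clip only with the tool, never with the gripper itself, then lay the tool back down flat on the bench, let go of it and leave the other things where they are.

Things in the scene. Friction and masses are not known exactly. Their poses are not given: they have to be found in the camera images.
- jig: Assembly jig, fixed: grey base plate 84 mm wide (y), 10 mm high, from x=-105 to +45 mm; on it a black pulley, 56 mm across, on an upright steel spindle, and an aluminium feed tray. Origin: spindle axis at bench height, z up, +x from tray to spindle (the pushing direction). Tray top and pulley top form one flat face at z=45 mm, the tray (60 mm wide) from x=-86 to -28 mm.
- groove (a point): On the spindle axis, at the groove's bottom, level with the tray top: the clip's origin lies here when snapped in. Axes as jig. The groove is 18 mm across and 9 mm high; the spindle end above it is 25 mm across and rises to 67.5 mm above the bench.
- clip: Brass C-shaped split clip, 36 mm across, 19 mm inside, 6 mm thick, 64 g, lying in the tray 48 to 62 mm before the spindle axis. Origin: ring centre at the underside, z up, +x out of the 15 mm wide mouth, to the spindle. Its two sprung jaws part by 1.6 mm each to pass the groove, then close behind it: a push of about 10 N, then it jumps in. Seated it has 1 to 2 mm of play.
- channel (a point): Middle of the feed channel's open outer end, level with the tray top (x=-86 mm in the jig's frame; axes as jig). Two guide rails, 5 mm high, run from here to x=-31 mm and leave a channel 42 mm wide (y=-21 to +21 mm) for the clip and the fork.
- fork: Fork tool lying on the bench, 175 mm long, 0.12 kg. Origin: at the underside, on the centre line, near the centre of mass; +x to the fork, z up. Orange handle with flat sides, 22 mm wide (y), 26 mm high, x=-65 to +25 mm. The shank (12 mm wide) and fork (24 mm wide) are 8 mm thick, z=9 to 17 mm. Prongs, 5.4 mm wide with a 13 mm gap, reach from x=100 to 110 mm.
- fork_pocket (a point): On the fork tool: bottom of the gap between the prongs, at half thickness (x=100, y=0, z=13 mm in the tool's frame; the prongs reach 10 mm farther). Axes as fork. The prong tips meet the clip's round back about 16.5 mm behind the clip's origin.
- cabinet_corner (a point): Upper corner, nearest the jig, of the fixed black drawer cabinet (105 mm high, parts heaped on top) that stands left of the work: an obstacle for the gripper's body and the held tool.
- lamp_foot (a point): Foot, at bench height, of the fixed grey magnifier lamp at the bench's edge, left of the work. Its arms rise high over the bench: an obstacle; swing past it with the robot arm drawn in.
- grease_tin: Bystander: round tin with a green lid, 60 mm across, 30 mm high; origin at the centre of its underside.
- tape: Bystander: roll of black tape lying flat, 70 mm across, 19 mm high; origin at the centre of its underside.
- battery: Bystander: black and orange block battery, 26x52x18 mm; origin at the centre of its underside.
- cutters_1: Bystander: side cutters with red handles, 43x118x12 mm; origin at the centre of its underside.

How it is judged:
By the outcome, as a careful person would: the job done as asked, in the order asked, and still so for the second after the job is handed in, with the robot touching nothing.
It also fails if it takes over 58 s, if anything falls off the work surface, if the arm or the gripper's body presses on something with over 40 N, if the wrist force passes 120 N, or if a joint passes its speed limit or range.

ROBOT

A 6-joint arm with a two-finger parallel gripper is mounted at the origin on a cart in front of the work surface, level with it; the furniture and walls round the work are solid. World frame = base frame: x ahead of the robot, y to its left, z up, the work surface at z = 0. Lengths are in m, angles in rad, forces in N, time in s.
With the tool pointing down it reaches from about 0.35 to 0.725 m from the base axis. Payload 6 kg.
Tool frame: the origin (TCP) lies on the centre line of the jaws, within the pads' length; the fingertips stand 22 mm ahead of it and the grasp point (between the pads) lies 3 mm ahead of it (robot.tip_extent is the distance from the TCP to the fingertips, in m); z points along the fingers, y is the line along which they close (so a half turn about z gives the same grasp; the last joint's range is limited). The gripper opens to 85 mm and grips with 20 to 120 N. Pads are 22 mm wide; open, the fingers measure 114 mm over their backs; the gripper's body (76 mm by 85 mm) begins 54 mm behind the grasp point. The pads swing forward as they close: fully open they stand 13 mm farther back than shut.
Start: joints at [-0.959, 0.04, 0.085, 0, -1.615, -0.334], TCP at [0.165, -0.577, 0.253] pointing down, gripper open.
Joint ranges: [-2.56, 2.56], [-1.29, 2.01], [-1.08, 1.49], [-3.29, 1.98], [-2.81, -0.18], [-2.99, 2.99]. Speed limits (rad/s): [2.57, 2.57, 3.01, 3.14, 3.14, 3.14].

INTERFACE

Orientations are given as a unit quaternion [x, y, z, w].
In Python, from rig import robot gives the robot as it stands.
- The arm moves only by the tool play_rows, never from a script. Its argument "steps" is a list of rows, each a list of 2 entries, a list of its own where there are three numbers: the shift along the tool's x, y, z in units of 1000 mm (1.0 is 1000 mm), then the turn about the tool's z in units of 8 degrees (1.0 is 8 degrees). In form: [[[tx, ty, tz], turn], ...]. A call has exactly 5 rows; each row shifts and turns the commanded pose from where the row before left it, along the tool's axes as they then stand; what a row does not reach is not made up. A row lasts 1/8 s, in which the tool goes at most 62.5 mm and 10.7 degrees, less where a joint would pass 70% of its speed; a pose out of reach is approached as far as the arm can. A call with a number of a shift or a turn outside -1 to 1 is refused whole. A call with a gripper value outside its range is refused whole. "fingers" is the opening, from -1 (shut) to 1 (fully open), so that 0 is half open, set as the call begins (left out, the last holds). The fingers move at their own pace and stop on an object; "force" is the grip in N (left out, the last holds). Time passes only in rows, so rows that do not move let the fingers close, or fill a call up. It gives the time, the measured TCP pose, the force, the opening and the grip force at its end, in the units of the state.
- robot.observe(): the state, without advancing time (a new reading comes with each control period).
- robot.capture(name): name is "scene" or "top" or "wrist"; returns a dict with "frame" (384x512x3 uint8, red, green, blue), "fx", "fy", "cx", "cy" (pixels), "rvec" (rotation vector, rad) and "tvec" (3), from world to camera coordinates, as OpenCV has them. Camera axes: x right, y down, z forward; pixel columns grow to the right and rows downward; lengths in m; the calibration is good to about 2 mm. A picture is of the moment at which its call begins. There is no depth.
- robot.job_done(): hands the job in; it is judged then, once.
The state is a dict: "time": time; "joint_positions": joint angles; "qd": joint speeds; "effort": joint torques, N m; "position": TCP position; "orientation": TCP orientation; "contact_force": force on the tool from outside, world axes, zero at the start; "torque": the same for the moment, N m; "width": opening from 0.0 (shut) to 1.0 (fully open); "grip_force": force on a finger pad.
Only numpy, scipy, OpenCV 4.12 (cv2) and the standard library are available. Lean on these libraries where they do the work, as an engineer would, in place of code of your own. Each camera call takes 0.05 s, during which the arm holds its last target. There are 200 camera calls.

## Working session

There is one attempt and no reset: what is moved stays moved. The work goes in short steps, Python scripts to look and compute and a tool call to move; the robot and the scene stay as the last step left them, time stands still between calls to the robot, and variables do not carry over. Pictures are saved under pics/ and viewed, at most 10 in all, crops included, and the job is handed in when it is done.

Besides the shell and the picture viewer there is one more tool, called after "Emit:" as name(argument=value, ...) on one line, values as JSON. play_rows: Moves the arm, as the interface text tells. Shifts and turns lie within -1 to 1; 1 stands for 1000 mm of shift or 8 degrees of turn. Its arguments: {"type":"object","properties":{"steps":{"type":"array","items":{"type":"array"}},"fingers":{"type":"number"},"force":{"type":"number"}},"required":["steps"]}

```bash
mkdir -p pics
cat > h.py <<'E'
import numpy as np, cv2
from rig import robot
from scipy.spatial.transform import Rotation as R
def cap(n,save=None):
    c=robot.capture(n)
    if save: cv2.imwrite('pics/'+save+'.png',cv2.cvtColor(c['frame'],cv2.COLOR_RGB2BGR))
    return c
def ray(c,u,v,z):
    Rm=cv2.Rodrigues(np.array(c['rvec'],float))[0]; t=np.array(c['tvec'],float).ravel()
    o=-Rm.T@t; d=Rm.T@np.array([(u-c['cx'])/c['fx'],(v-c['cy'])/c['fy'],1])
    return o+d*(z-o[2])/d[2]
def proj(c,P):
    K=np.array([[c['fx'],0,c['cx']],[0,c['fy'],c['cy']],[0,0,1.]])
    return cv2.projectPoints(np.array(P,float).reshape(-1,3),np.array(c['rvec'],float),np.array(c['tvec'],float),K,None)[0].reshape(-1,2)
E
python3 - <<'E'
from h import *
a=cap('top','top1');b=cap('scene','scene1')
i=np.hstack([a['frame'],b['frame']]);
cv2.imwrite('pics/x.png',cv2.resize(a['frame'][:,:,::-1],(800,600)))
s=robot.observe();print(s['position'],s['orientation'],s['width'],s['time'])
for c in(a,b):
  Rm=cv2.Rodrigues(np.array(c['rvec'],float))[0];print(-Rm.T@np.array(c['tvec']).ravel())
E
```

```text
[ 0.16455345 -0.57672378  0.25236316] [-1.38451798e-01  9.90368840e-01  7.95133322e-04 -1.68311773e-04] 1.002546226772094 0.1
[ 0.31892579 -0.17551771  1.45343502]
[-0.01012162  0.59187516  1.07787147]
```

View pics/x.png

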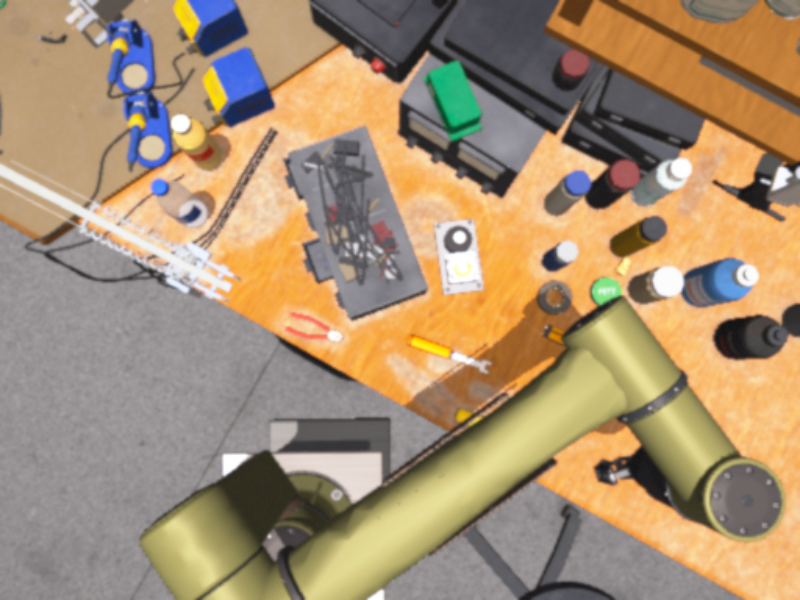

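View pics/scene1.png

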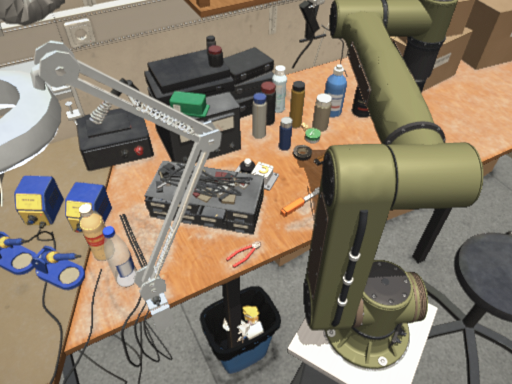

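The top view (800x600) shows the jig at about (458,257), with the pulley and spindle at (459,238) and the clip at (463,268). The fork runs from handle (412,342) to prongs (488,368), and the cabinet is to the left. Next I'll zoom in and measure.

```bash
cat > m.py <<'E'
from h import *
a=cap('top')
f=a['frame'];hsv=cv2.cvtColor(f,cv2.COLOR_RGB2HSV)
x0,y0,x1,y1=245,130,345,250
cv2.imwrite('pics/z.png',cv2.resize(f[y0:y1,x0:x1,::-1],None,fx=5,fy=5,interpolation=cv2.INTER_CUBIC))
def blobs(m,z,off,name,amin=15):
    n,l,s,c=cv2.connectedComponentsWithStats(m.astype(np.uint8))
    for i in range(1,n):
        if s[i,4]>=amin:
            p=np.argwhere(l==i)[:,::-1].astype(np.float32)
            r=cv2.minAreaRect(p); 
            print(name,s[i,4],np.round(c[i]+off,1),np.round(ray(a,*(c[i]+off),z),4), np.round([ray(a,*(q+off),z)[:2] for q in cv2.boxPoints(r)],3).tolist())
off=np.array([x0,y0]);h=hsv[y0:y1,x0:x1].astype(int)
blobs((h[...,0]>12)&(h[...,0]<26)&(h[...,1]>225)&(h[...,2]>200),.02,off,'orange')
blobs((h[...,1]<60)&(h[...,2]>140),.013,off,'grey')
blobs((h[...,2]<70),.045,off,'dark')
blobs((h[...,0]>18)&(h[...,0]<34)&(h[...,1]>60)&(h[...,1]<190)&(h[...,2]>170),.05,off,'brass',8)
E
python3 m.py
```

```text
orange 64 [273.7 218.8] [ 0.3661 -0.2554  0.02  ] [[0.367, -0.213], [0.383, -0.217], [0.362, -0.301], [0.346, -0.297]]
grey 660 [257.8 160.6] [ 0.5534 -0.208   0.013 ] [[0.64, -0.13], [0.662, -0.193], [0.477, -0.257], [0.456, -0.195]]
grey 925 [293.  166.2] [ 0.534  -0.3205  0.013 ] [[0.611, -0.27], [0.622, -0.353], [0.473, -0.37], [0.463, -0.288]]
grey 71 [293.6 151.4] [ 0.5819 -0.3235  0.013 ] [[0.582, -0.304], [0.601, -0.323], [0.581, -0.342], [0.562, -0.323]]
grey 41 [249.1 174.9] [ 0.5074 -0.1797  0.013 ] [[0.498, -0.17], [0.52, -0.17], [0.52, -0.192], [0.497, -0.192]]
grey 125 [300.2 230.8] [ 0.3276 -0.3391  0.013 ] [[0.329, -0.298], [0.351, -0.306], [0.325, -0.38], [0.304, -0.372]]
dark 26 [340.  245.8] [ 0.28   -0.4571  0.045 ] [[0.271, -0.441], [0.293, -0.469], [0.287, -0.473], [0.265, -0.445]]
brass 24 [296.2 173. ] [ 0.5069 -0.3264  0.05  ] [[0.513, -0.309], [0.521, -0.34], [0.501, -0.345], [0.494, -0.314]]
brass 12 [329.4 183.2] [ 0.4739 -0.4291  0.05  ] [[0.467, -0.419], [0.484, -0.434], [0.481, -0.437], [0.464, -0.423]]
brass 10 [324.1 189.3] [ 0.4549 -0.4119  0.05  ] [[0.452, -0.406], [0.462, -0.413], [0.459, -0.418], [0.448, -0.41]]
```

View pics/z.png

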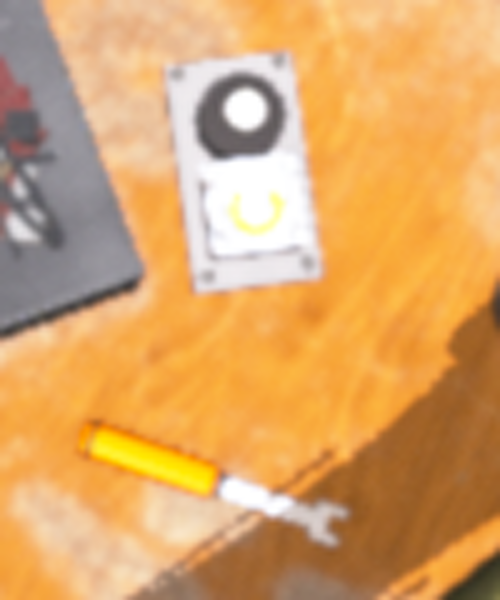

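The crop gives these positions:
- **Base plate corners:** (168,68), (288,52), (322,275) and (197,290).
- **Spindle top:** (245,108).
- **Clip:** (256,212), mouth towards the spindle.
- **Fork:** handle end (84,440), handle front (217,480), prongs around (340,525).
- **Cabinet's near corner:** (140,278).

Run:
```python
from h import *
a=cap('top')
W=lambda u,v,z: ray(a,245+(u+.5)/5-.5,130+(v+.5)/5-.5,z)
C=np.array([W(*p,.01)[:2] for p in [(168,68),(288,52),(322,275),(197,290)]])
print('base',C.round(4).tolist(),'len',np.linalg.norm(C[0]-C[3]),np.linalg.norm(C[1]-C[2]),'w',np.linalg.norm(C[0]-C[1]),np.linalg.norm(C[2]-C[3]))
d=(C[0]+C[1]-C[2]-C[3]);yaw=np.arctan2(d[1],d[0]);u=d/np.linalg.norm(d);print('yaw',np.degrees(yaw),'spindle from base',(C.mean(0)+.03*u).round(4),'from top',W(245,108,.0675).round(4))
print('clip',W(256,212,.051).round(4),'cab',W(140,278,.105).round(4))
# fork axis from orange & shank
A=W(88,440,.02);B=W(217,481,.017);P=W(340,525,.013)
for n,p in(('hb',A),('hf',B),('tip',P)):print(n,p.round(4))
```

```text
base [[0.6098, -0.2745], [0.6195, -0.3523], [0.4745, -0.3707], [0.4657, -0.2905]] len 0.1449967724442883 0.14623973025919645 w 0.07832976170893256 0.08067125968432975
yaw 6.797301264890614 spindle from base [ 0.5722 -0.3185] from top [ 0.5726 -0.3178  0.0675]
clip [ 0.51  -0.325  0.051] cab [ 0.4636 -0.249   0.105 ]
hb [ 0.3705 -0.2192  0.02  ]
hf [ 0.3438 -0.3003  0.017 ]
tip [ 0.3152 -0.3778  0.013 ]
```

Emit:
play_rows(steps=[[[-0.027,0.025,0.008],0],[[-0.027,0.025,0.008],0],[[-0.027,0.025,0.008],0],[[-0.027,0.025,0.008],0],[[-0.027,0.025,0.008],0]], fingers=0.2)

```text
time: 0.82
position: [0.2605, -0.4186, 0.2129]
orientation: [-0.138, 0.99, 0.0, 0.0]
contact_force: [0.3, 0.1, 0.8]
width: 0.604
grip_force: 0.0
```

Emit:
play_rows(steps=[[[-0.027,0.025,0.008],0],[[-0.027,0.024,0.008],0],[[-0.027,0.024,0.008],0],[[-0.027,0.024,0.008],0],[[-0.027,0.024,0.008],0]])

```text
time: 1.45
position: [0.3572, -0.2652, 0.173]
orientation: [-0.138, 0.99, 0.0, 0.0]
contact_force: [0.8, -0.6, 0.0]
width: 0.604
grip_force: 0.0
```

Emit:
play_rows(steps=[[[0,0,0],-1],[[0,0,0],-1],[[0,0,0],-1],[[0,0,0],-1],[[0,0,0],-1]])

```text
time: 2.08
position: [0.3566, -0.2662, 0.1731]
orientation: [-0.471, 0.882, 0.0, -0.0]
contact_force: [-0.5, -0.3, 0.5]
width: 0.601
grip_force: 0.0
```

Emit:
play_rows(steps=[[[0,0,0],-0.9],[[0,0,0],-0.9],[[0,0,0],0],[[0,0,0],0],[[0,0,0],0]])

```text
time: 2.7
position: [0.3567, -0.2663, 0.1733]
orientation: [-0.575, 0.818, 0.0, 0.0]
contact_force: [0.2, -0.3, 0.5]
width: 0.601
grip_force: 0.0
```

Run:
```python
from h import *
s=robot.observe();T=R.from_quat(s['orientation']).as_matrix();print(s['time'],s['position'],np.degrees(np.arctan2(T[1,0],T[0,0])),s['joint_positions'],s['width'])
cap('wrist','w1')
```

```text
2.7 [ 0.35670937 -0.2663439   0.17325714] -109.76060407034504 [-1.84312786e-01 -3.87970381e-01 -4.35134256e-01 -1.28838434e-04
 -1.52368975e+00 -1.60568742e-01] 0.6006425826594496
```

View pics/w1.png

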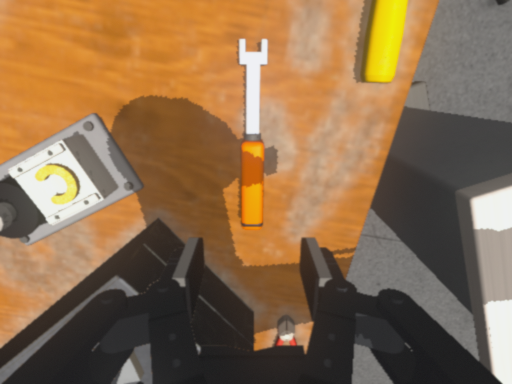

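The wrist view shows the fork straight ahead: tips (253,40), handle front (253,140), handle end (252,225). The jig is at the left, with the clip at (60,185) and its mouth towards the spindle at (5,215).

```bash
cat > fk.py <<'E'
from h import *
c=cap('wrist');h=cv2.cvtColor(c['frame'],cv2.COLOR_RGB2HSV).astype(int)
m=((h[...,0]>8)&(h[...,0]<24)&(h[...,1]>215)).astype(np.uint8);m[:135]=0;m[232:]=0;m[:,:225]=0;m[:,280:]=0
m=cv2.morphologyEx(m,cv2.MORPH_OPEN,np.ones((5,5)))
n,l,st,ce=cv2.connectedComponentsWithStats(m)
for i in range(1,n):print(st[i],ce[i].round(1))
s=robot.observe();p0=np.array(s['position']);T=R.from_quat(s['orientation']).as_matrix()
for nm,u,v,z in [('tipL',241,39,.017),('tipR',266,39,.017),('hf',253,141,.02),('endL',242,226,.024),('endR',262,225,.024)]:
    p=ray(c,u,v,z);print(nm,p.round(4),'tool',(T.T@(p-p0)).round(4))
for nm,u,v,z in [('baseR',95,113,.01),('baseL',142,187,.01),('clip',58,187,.051),('spin',4,216,.0675)]:print(nm,ray(c,u,v,z).round(4))
E
python3 fk.py
```

```text
[ 241  142   23   82 1624] [251.4 185.2]
tipL [ 0.3248 -0.383   0.017 ] tool [ 0.1206 -0.0093  0.1563]
tipR [ 0.3051 -0.3759  0.017 ] tool [0.1206 0.0116 0.1563]
hf [ 0.344  -0.2993  0.02  ] tool [0.0353 0.0008 0.1533]
endL [ 0.3829 -0.2232  0.024 ] tool [-0.0494 -0.0101  0.1493]
endR [ 0.3636 -0.2175  0.024 ] tool [-0.0483  0.01    0.1493]
baseR [ 0.4736 -0.3715  0.01  ]
baseL [ 0.4652 -0.2915  0.01  ]
clip [ 0.5136 -0.3238  0.051 ]
spin [ 0.5569 -0.3184  0.0675]
```

Emit:
play_rows(steps=[[[0,0,0.03],0],[[0,0,0.03],0],[[0,0,0.03],0],[[0,0,0.03],0],[[0,0.0005,0.018],0]])

```text
time: 3.42
position: [0.3555, -0.2659, 0.0336]
orientation: [-0.576, 0.818, 0.001, -0.001]
contact_force: [-0.0, -0.1, -0.1]
width: 0.603
grip_force: 0.0
```

Emit:
play_rows(steps=[[[0,0,0.01],0],[[0,0,0],0],[[0,0,0],0],[[0,0,0],0],[[0,0,0],0]])

```text
time: 4.05
position: [0.3565, -0.2663, 0.0258]
orientation: [-0.576, 0.818, -0.0, 0.0]
contact_force: [0.1, -0.4, -0.3]
width: 0.6
grip_force: 0.0
```

Emit:
play_rows(steps=[[[0,0,0],0],[[0,0,0],0],[[0,0,0],0],[[0,0,0],0],[[0,0,0],0]], fingers=-1, force=80)

```text
time: 4.68
position: [0.3565, -0.2663, 0.0257]
orientation: [-0.576, 0.818, -0.0, 0.0]
contact_force: [-1.1, 0.2, 4.4]
width: 0.239
grip_force: 80.3
```

Emit:
play_rows(steps=[[[0,0,0],0],[[0,0,0],0],[[0,0,0],0],[[0,0,0],0],[[0,0,0],0]])

```text
time: 5.3
position: [0.3565, -0.2663, 0.0257]
orientation: [-0.576, 0.818, -0.0, 0.0]
contact_force: [-0.0, 1.1, 6.3]
width: 0.237
grip_force: 80.4
```

Emit:
play_rows(steps=[[[0,0,-0.01],0],[[0,0,-0.02],0],[[0,0,-0.02],0],[[0,0,-0.02],0],[[0,0,-0.02],0]])

```text
time: 5.92
position: [0.3558, -0.2659, 0.1155]
orientation: [-0.576, 0.818, 0.001, -0.0]
contact_force: [-0.2, -0.2, -0.3]
width: 0.241
grip_force: 79.9
```

Emit:
play_rows(steps=[[[0.016,-0.0035,0],0],[[0.016,-0.0035,0],0],[[0.016,-0.0035,0],0],[[0.016,-0.0035,0],0],[[0.014,-0.003,0],0]])

```text
time: 6.55
position: [0.3457, -0.3461, 0.1151]
orientation: [-0.576, 0.818, 0.0, -0.0]
contact_force: [-0.5, -0.0, -1.0]
width: 0.24
grip_force: 79.9
```

Emit:
play_rows(steps=[[[0,0,0],-0.9],[[0,0,0],-1],[[0,0,0],-1],[[0,0,0],-1],[[0,0,0],-1]])

```text
time: 7.18
position: [0.3458, -0.3456, 0.1151]
orientation: [0.818, -0.575, -0.0, -0.0]
contact_force: [0.7, -0.4, -1.3]
width: 0.238
grip_force: 79.8
```

Emit:
play_rows(steps=[[[0,0,0],-1],[[0,0,0],-1],[[0,0,0],-1],[[0,0,0],-1],[[0,0,0],-1]])

```text
time: 7.8
position: [0.3459, -0.3456, 0.1151]
orientation: [0.965, -0.261, -0.0, -0.0]
contact_force: [0.5, 0.3, -1.1]
width: 0.238
grip_force: 79.8
```

Emit:
play_rows(steps=[[[0,0,0],-1],[[0,0,0],-1],[[0,0,0],-1],[[0,0,0],-1],[[0,0,0],-0.7]])

```text
time: 8.43
position: [0.3458, -0.3456, 0.1151]
orientation: [0.998, 0.064, -0.0, -0.0]
contact_force: [0.4, -0.5, -1.7]
width: 0.238
grip_force: 79.8
```

Run:
```python
from h import *
s=robot.observe();T=R.from_quat(s['orientation']).as_matrix();print(s['time'],s['position'],np.degrees(np.arctan2(T[1,0],T[0,0])),s['joint_positions'],s['width'])
cap('wrist','w2')
```

```text
8.425 [ 0.34583182 -0.34558842  0.11512557] 7.319496252845722 [-3.71608690e-01 -2.36869879e-01 -4.24146717e-01 -2.39876846e-04
 -1.38411630e+00  2.07019882e+00] 0.23832573134856475
```

View pics/w2.png

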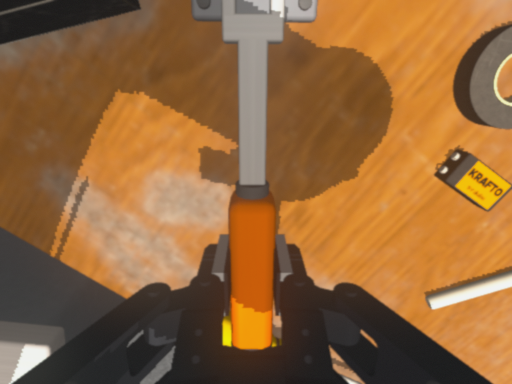

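The fork is held straight in the gripper, with its shank at columns 238–268. The base plate's rear corners are at about (195,18) and (316,18), level, so the yaw looks right.

Run:
```python
from h import *
c=cap('wrist');s=robot.observe();p0=np.array(s['position']);T=R.from_quat(s['orientation']).as_matrix()
g=cv2.cvtColor(c['frame'],cv2.COLOR_RGB2HSV).astype(int)
q=lambda u,v,z:(T.T@(ray(c,u,v,z)-p0)).round(4)
for r in (60,110,160,210,230):
    x=np.where((g[r,215:300,1]<50)&(g[r,215:300,2]>80) if r<190 else (g[r,215:300,1]>225)&(g[r,215:300,0]<14)&(g[r,215:300,2]>150))[0]+215
    print(r,x.min(),x.max(),q((x.min()+x.max())/2,r,.1065))
print('collar',q(252.5,185,.1065))
print('base',q(195,19,.01),q(316,19,.01))
t=cap('top');f=t['frame'];pts=proj(t,[p0+T@[.1206,0,-.008*0-(-.0087)],[.572,-.3189,.0675]]);print(pts)
u,v=pts.mean(0).astype(int)
cv2.imwrite('pics/t2.png',cv2.resize(f[v-50:v+50,u-60:u+60,::-1],None,fx=6,fy=6,interpolation=cv2.INTER_CUBIC));print(u-60,v-50)
```

```text
60 238 266 [0.0939 0.0001 0.0086]
110 239 265 [0.0744 0.0002 0.0086]
160 239 264 [0.0528 0.0001 0.0086]
210 231 273 [0.0286 0.0005 0.0087]
230 235 273 [0.0181 0.0016 0.0087]
collar [0.041  0.0007 0.0086]
base [ 0.1254 -0.0381  0.1051] [0.126  0.0429 0.1051]
[[299.91954202 184.21162   ]
 [293.9623208  151.40331542]]
236 117
```

View pics/t2.png

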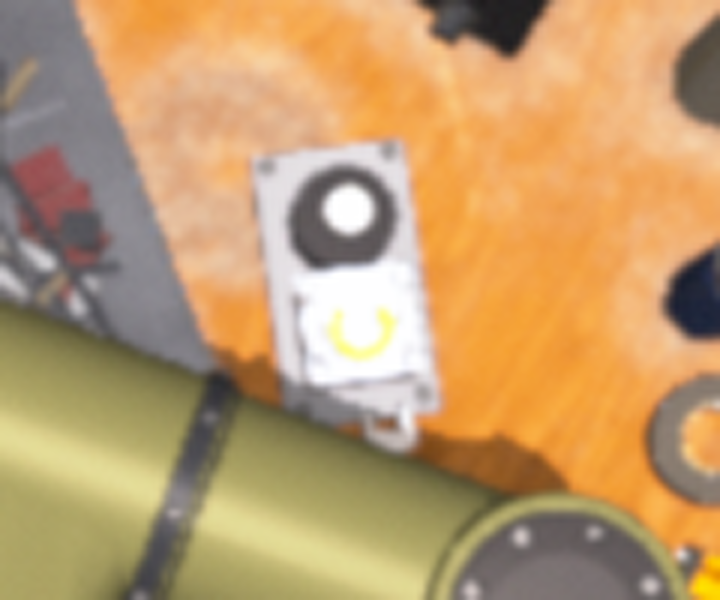

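Emit:
play_rows(steps=[[[0,0.0024,0.012],0],[[0,0,0.015],0],[[0,0,0.015],0],[[0,0,0.0095],0],[[0,0,0],0]])

```text
time: 9.2
position: [0.3458, -0.3474, 0.0627]
orientation: [0.998, 0.062, -0.001, -0.001]
contact_force: [1.0, 0.0, -1.5]
width: 0.239
grip_force: 79.8
```

Emit:
play_rows(steps=[[[0.004,0,0],0],[[0.005,0,0],0],[[0.005,0,0],0],[[0.005,0,0],0],[[0.003,0,0],0]])

```text
time: 9.82
position: [0.3685, -0.3449, 0.0638]
orientation: [0.998, 0.062, -0.0, -0.0]
contact_force: [-0.5, 0.4, -2.1]
width: 0.238
grip_force: 79.8
```

Run:
```python
from h import *
s=robot.observe();T=R.from_quat(s['orientation']).as_matrix();print(s['time'],s['position'],np.degrees(np.arctan2(T[1,0],T[0,0])),s['contact_force'])
t=cap('top');f=t['frame'];w=cap('wrist')['frame'];sc=cap('scene')['frame']
a=cv2.resize(f[130:200,255:325,::-1],(420,420),interpolation=cv2.INTER_CUBIC)
b=cv2.resize(w[:200,160:360,::-1],(380,380))
b=np.vstack([b,np.zeros((40,380,3),np.uint8)])
cv2.imwrite('pics/t3.png',np.hstack([a,b]))
```

```text
9.825 [ 0.36852051 -0.34493048  0.06378578] 7.1292763921009845 [-0.493667    0.36905892 -2.11896067]
```

View pics/t3.png

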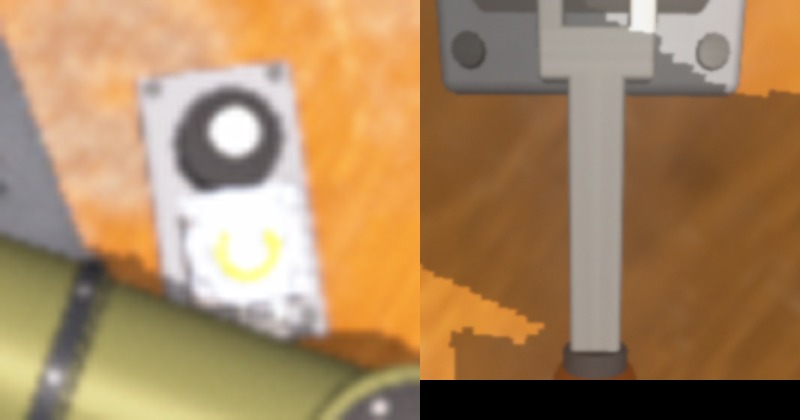

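The wrist view shows the prongs just over the tray's outer edge. Base plate edges are at crop columns 443 and 738, bolts at 468 and 713, and the shank centre at 596. I'll check the lateral offset.

Run:
```python
from h import *
c=cap('wrist');s=robot.observe();p0=np.array(s['position']);T=R.from_quat(s['orientation']).as_matrix()
q=lambda u,v,z:(T.T@(ray(c,160+(u-420)/1.9,v/1.9,z)-p0)).round(4)
for n,u,v,z in[('edgeL',443,70,.01),('edgeR',742,70,.01),('boltL',468,50,.011),('boltR',713,50,.011),('rearL',460,94,.01),('rearR',720,94,.01),('shank',596,340,.054),('shank2',596,90,.054),('forkL',540,60,.054),('forkR',654,60,.054)]:print(n,q(u,v,z))
```

```text
edgeL [ 0.1083 -0.0413  0.0537]
edgeR [0.1083 0.0415 0.0537]
boltL [ 0.1131 -0.0339  0.0527]
boltR [0.1131 0.033  0.0527]
rearL [ 0.1022 -0.0371  0.0537]
rearR [0.1023 0.0359 0.0537]
shank [0.0437 0.001  0.0097]
shank2 [0.0987 0.0009 0.0097]
forkL [ 0.1044 -0.0107  0.0097]
forkR [0.1044 0.0128 0.0097]
```

Emit:
play_rows(steps=[[[0.003,-0.001,0],0],[[0.004,0,0],0],[[0.004,0,0],0],[[0.004,0,0],0],[[0.004,0,0],0]])

```text
time: 10.65
position: [0.3871, -0.3417, 0.0637]
orientation: [0.998, 0.062, -0.0, -0.0]
contact_force: [-0.7, -0.6, -0.7]
width: 0.242
grip_force: 79.8
```

Emit:
play_rows(steps=[[[0.004,0,0],0],[[0.004,0,0],0],[[0.004,0,0],0],[[0.004,0,0],0],[[0.004,0,0],0]])

```text
time: 11.28
position: [0.407, -0.3391, 0.0638]
orientation: [0.998, 0.062, -0.0, -0.0]
contact_force: [-1.1, -0.2, -1.2]
width: 0.236
grip_force: 79.7
```

Run:
```python
from h import *
s=robot.observe();T=R.from_quat(s['orientation']).as_matrix();print(s['time'],s['position'],np.degrees(np.arctan2(T[1,0],T[0,0])),s['contact_force'])
t=cap('top')['frame'];w=cap('wrist')['frame']
a=cv2.resize(t[130:200,255:325,::-1],(420,420),interpolation=cv2.INTER_CUBIC)
b=cv2.resize(w[:200,160:360,::-1],(380,380))
cv2.imwrite('pics/t4.png',np.hstack([a,np.vstack([b,np.zeros((40,380,3),np.uint8)])]))
```

```text
11.275 [ 0.40697358 -0.33913871  0.06376201] 7.116351722623867 [-1.08570759 -0.17628773 -1.16456631]
```

View pics/t4.png

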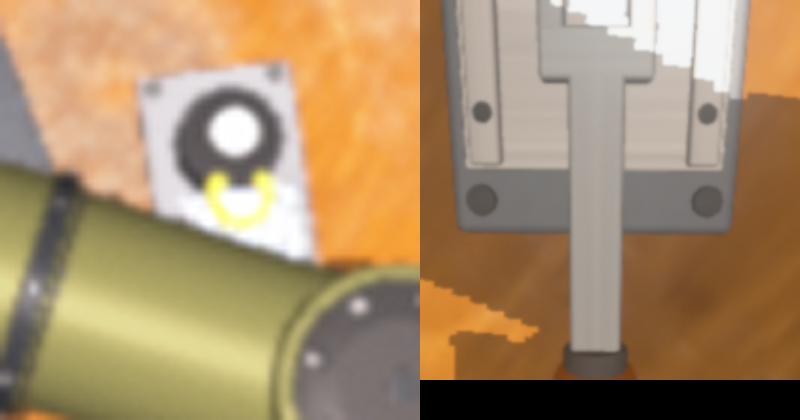

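The fork is pushing the clip squarely: its mouth now reaches the spindle (left panel, clip around (240,200)), and the shank stays centred between the rails.

Emit:
play_rows(steps=[[[0.004,0,0],0],[[0.004,0,0],0],[[0.003,0,0],0],[[0.003,0,0],0],[[0.002,0,0],0]])

```text
time: 12.0
position: [0.4228, -0.3372, 0.0637]
orientation: [0.998, 0.062, -0.0, -0.0]
contact_force: [-0.2, -0.8, -1.8]
width: 0.239
grip_force: 79.7
```

Emit:
play_rows(steps=[[[0.002,0,0],0],[[0.002,0,0],0],[[0.001,0,0],0],[[0.001,0,0],0],[[0.001,0,0],0]])

```text
time: 12.62
position: [0.4272, -0.3366, 0.0634]
orientation: [0.998, 0.062, -0.003, -0.0]
contact_force: [-10.3, -0.2, 2.1]
width: 0.238
grip_force: 80.1
```

Emit:
play_rows(steps=[[[0.001,0,0],0],[[0.001,0,0],0],[[0.001,0,0],0],[[0.001,0,0],0],[[0.001,0,0],0]])

```text
time: 13.25
position: [0.4324, -0.3361, 0.0635]
orientation: [0.998, 0.062, -0.002, -0.0]
contact_force: [-8.3, -0.5, 0.2]
width: 0.236
grip_force: 80.1
```

Emit:
play_rows(steps=[[[0.001,0,0],0],[[0.001,0,0],0],[[0.001,0,0],0],[[0,0,0],0],[[0,0,0],0]])

```text
time: 13.88
position: [0.4378, -0.3353, 0.0639]
orientation: [0.998, 0.062, 0.0, 0.0]
contact_force: [-0.6, -0.2, -0.5]
width: 0.237
grip_force: 79.7
```

Emit:
play_rows(steps=[[[0.001,0,0],0],[[0.001,0,0],0],[[0,0,0],0],[[0,0,0],0],[[0,0,0],0]])

```text
time: 14.5
position: [0.4395, -0.3351, 0.0638]
orientation: [0.998, 0.062, 0.0, -0.0]
contact_force: [0.7, 0.7, -1.1]
width: 0.243
grip_force: 79.7
```

Emit:
play_rows(steps=[[[0.001,0,0],0],[[0,0,0],0],[[0.0005,0,0],0],[[0,0,0],0],[[0,0,0],0]])

```text
time: 15.12
position: [0.4401, -0.335, 0.0636]
orientation: [0.998, 0.062, -0.001, -0.0]
contact_force: [-5.5, 0.1, 0.3]
width: 0.241
grip_force: 79.9
```

The clip snapped in, and the fork now presses it against the end of its play. I'll draw back and look.

Emit:
play_rows(steps=[[[-0.005,0,0],0],[[-0.02,0,0],0],[[-0.025,0,0],0],[[-0.025,0,0],0],[[-0.022,0,0],0]])

```text
time: 15.75
position: [0.3443, -0.347, 0.064]
orientation: [0.998, 0.062, 0.001, 0.0]
contact_force: [0.5, 0.2, -1.0]
width: 0.238
grip_force: 79.7
```

Emit:
play_rows(steps=[[[0,0,-0.01],0],[[0,0,-0.02],0],[[0,0,-0.022],0],[[0,0,0],0],[[0,0,0],0]])

```text
time: 16.38
position: [0.3449, -0.3466, 0.1151]
orientation: [0.998, 0.062, 0.0, -0.0]
contact_force: [0.4, -0.4, -1.3]
width: 0.24
grip_force: 79.7
```

Run:
```python
from h import *
s=robot.observe();T=R.from_quat(s['orientation']).as_matrix();print(s['time'],s['position'],np.degrees(np.arctan2(T[1,0],T[0,0])),s['contact_force'])
t=cap('top');f=t['frame']
h=cv2.cvtColor(f,cv2.COLOR_RGB2HSV).astype(int)[130:200,265:325]
m=((h[...,0]>22)&(h[...,0]<34)&(h[...,1]>90)&(h[...,2]>150)); p=np.argwhere(m)[:,::-1]+[265,130]
print(len(p),p.min(0),p.max(0),'mid',ray(t,*((p.min(0)+p.max(0))/2),.051).round(4),'expected px',proj(t,[.572,-.3189,.051]))
a=cv2.resize(f[130:200,255:325,::-1],(420,420),interpolation=cv2.INTER_CUBIC)
b=cv2.resize(cap('scene')['frame'][140:200,230:300,::-1],(380,326),interpolation=cv2.INTER_CUBIC)
cv2.imwrite('pics/t5.png',np.hstack([a,np.vstack([b,np.zeros((94,380,3),np.uint8)])]))
```

```text
16.375 [ 0.34491783 -0.3465862   0.11508913] 7.128602475532033 [ 0.44648754 -0.3976283  -1.28960614]
214 [265 148] [299 199] mid [ 0.5057 -0.2819  0.051 ] expected px [[293.43750714 152.35948335]]
```

View pics/t5.png

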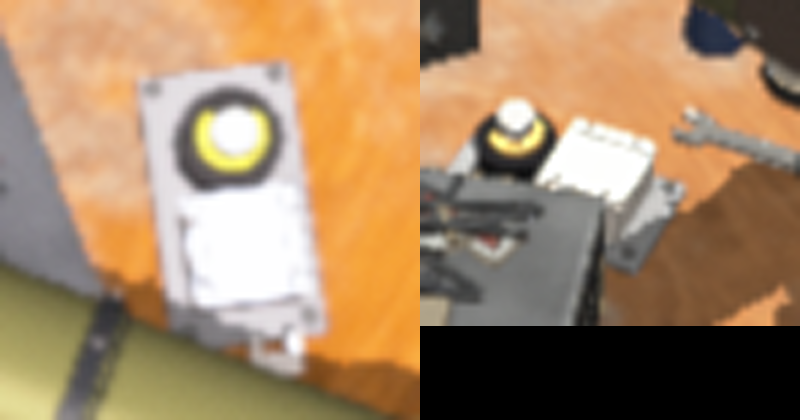

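The clip is seated round the spindle: a yellow ring centred on the pulley in both views. Now I'll return the fork to where it lay.

Emit:
play_rows(steps=[[[0,0,0],0.9],[[0,0,0],1],[[0,0,0],1],[[0,0,0],1],[[0,0,0],1]])

```text
time: 17.1
position: [0.3444, -0.3467, 0.1148]
orientation: [0.96, -0.279, -0.001, -0.0]
contact_force: [0.1, 0.1, -0.8]
width: 0.237
grip_force: 79.7
```

Emit:
play_rows(steps=[[[0,0,0],1],[[0,0,0],1],[[0,0,0],1],[[0,0,0],1],[[0,0,0],1]])

```text
time: 17.73
position: [0.3444, -0.3467, 0.1148]
orientation: [0.807, -0.59, -0.001, 0.0]
contact_force: [0.8, 0.1, -1.4]
width: 0.24
grip_force: 79.7
```

Emit:
play_rows(steps=[[[0,0,0],1],[[0,0,0],1],[[0,0,0],1],[[0,0,0],1],[[0,0,0],0.7]])

```text
time: 18.35
position: [0.3444, -0.3467, 0.1148]
orientation: [-0.574, 0.819, 0.001, -0.0]
contact_force: [-1.0, 0.4, -1.3]
width: 0.24
grip_force: 79.7
```

Emit:
play_rows(steps=[[[-0.016,0.003,0],0],[[-0.016,0.003,0],0],[[-0.016,0.003,0],0],[[-0.016,0.003,0],0],[[-0.016,0.004,0],0]])

```text
time: 18.98
position: [0.3567, -0.2647, 0.1156]
orientation: [-0.577, 0.817, 0.0, 0.0]
contact_force: [0.4, -0.1, -0.9]
width: 0.234
grip_force: 79.7
```

Emit:
play_rows(steps=[[[0,0,0.02],0],[[0,0,0.025],0],[[0,0,0.02],0],[[0,0,0.015],0],[[0,0,0.005],0]])

```text
time: 19.6
position: [0.3563, -0.2657, 0.03]
orientation: [-0.576, 0.817, 0.0, -0.0]
contact_force: [0.9, -0.1, -0.8]
width: 0.244
grip_force: 79.7
```

Emit:
play_rows(steps=[[[0,0,0.0015],0],[[0,0,0.0015],0],[[0,0,0.001],0],[[0,0,0],0],[[0,0,0],0]])

```text
time: 20.23
position: [0.3566, -0.2662, 0.0269]
orientation: [-0.576, 0.818, -0.0, 0.0]
contact_force: [0.2, -0.9, -1.3]
width: 0.239
grip_force: 79.7
```

Emit:
play_rows(steps=[[[0,0,0.0005],0],[[0,0,0],0],[[0,0,0.0005],0],[[0,0,0],0],[[0,0,0],0]])

```text
time: 20.85
position: [0.3565, -0.2662, 0.0258]
orientation: [-0.576, 0.818, 0.0, -0.0]
contact_force: [0.3, -0.2, -0.6]
width: 0.239
grip_force: 79.7
```

Emit:
play_rows(steps=[[[0,0,0.0002],0],[[0,0,0],0],[[0,0,0],0],[[0,0,0],0],[[0,0,0],0]])

```text
time: 21.48
position: [0.3566, -0.2662, 0.0257]
orientation: [-0.576, 0.818, 0.0, -0.0]
contact_force: [-1.5, 1.3, 0.6]
width: 0.236
grip_force: 79.9
```

Emit:
play_rows(steps=[[[0,0,0],0],[[0,0,0],0],[[0,0,0],0],[[0,0,0],0],[[0,0,0],0]], fingers=0.2)

```text
time: 22.1
position: [0.3566, -0.2662, 0.0256]
orientation: [-0.576, 0.818, 0.0, -0.0]
contact_force: [-0.2, -0.6, -0.7]
width: 0.598
grip_force: 0.0
```

Emit:
play_rows(steps=[[[0,0,-0.02],0],[[0,0,-0.03],0],[[0,0,-0.04],0],[[0,0,-0.04],0],[[0,0,-0.02],0]])

```text
time: 22.72
position: [0.3571, -0.2665, 0.1779]
orientation: [-0.576, 0.818, -0.001, 0.001]
contact_force: [-0.6, 0.5, 0.7]
width: 0.598
grip_force: 0.0
```

Emit:
play_rows(steps=[[[0,0,0],0],[[0,0,0],0],[[0,0,0],0],[[0,0,0],0],[[0,0,0],0]])

```text
time: 23.35
position: [0.3565, -0.2662, 0.1752]
orientation: [-0.576, 0.818, 0.0, -0.0]
contact_force: [0.2, -0.1, 0.3]
width: 0.599
grip_force: 0.0
```

Run:
```python
from h import *
cap('wrist','w6');print(robot.observe()['time'])
```

```text
23.4
```

View pics/w6.png

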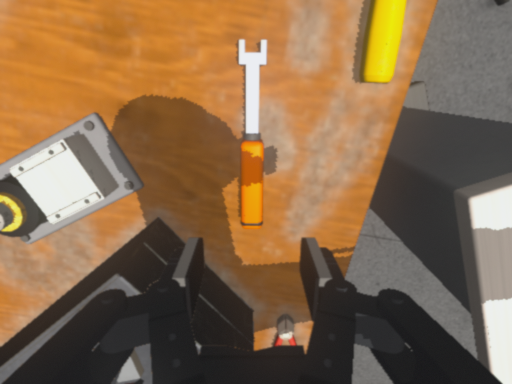

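The fork lies flat where it started (tips at (253,40)). The tray is empty and the clip is round the spindle at (8,213).

```bash
python3 -c "
from rig import robot
print(robot.job_done())"
```

```text
the job is handed in; nothing more can be done
None
```

The clip snapped in round the spindle, the fork lies flat on the bench where it started with the gripper clear of it, and the job is handed in at about 23 s; no verdict was returned.

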